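Load the spice caddy and hold it ready to carry

ROBOT

A 7-joint arm with a two-finger parallel gripper is mounted at the origin on the work surface. World frame = base frame: x ahead of the robot, y to its left, z up, the work surface at z = 0. Lengths are in mm, angles in rad, forces in N, time in s.
With the tool pointing down it reaches from about 400 to 850 mm from the base axis. Payload 4.5 kg.
Tool frame: the origin (TCP) lies between the finger pads, 19 mm behind the fingertips; this is the grasp point; y points along the fingers, x is the direction in which the jaws open and shut, and the axes are right-handed (so a half turn about y gives the same grasp; the last joint's range is limited). The gripper opens to 85 mm and grips with 20 to 120 N. Pads are 22 mm wide; open, the fingers measure 114 mm over their backs; the gripper's body (76 mm by 85 mm) begins 54 mm behind the grasp point. The pads swing forward as they close: fully open they stand 13 mm farther back than shut.
Start: joints at [-1.274, 0.689, -0.195, 1.565, 0.157, 0.902, -0.215], TCP at [162.345, 603.57, 250.017] pointing down, gripper open.
Joint ranges: [-3.01, 3.01], [-0.46, 2.08], [-1.47, 1.51], [0.13, 2.56], [-1, 4.14], [0.04, 2.09], [-2.66, 2.66]. Speed limits (rad/s): [2.57, 2.57, 3.14, 3.14, 3.14, 3.14, 3.14].

INTERFACE

Orientations are given as a rotation vector (axis times angle).
In Python, from cell import robot gives the robot as it stands.
- The arm moves only by the tool move_arm, never from a script. Its argument "series" is a list of rows, each a list of 3 entries, a list of its own where there are three numbers: the turn, a rotation vector about the tool's x, y, z in degrees, then the shift along the tool's x, y, z in mm, then the closure, from 0 (fully open) to 1 (shut). In form: [[[wx, wy, wz], [x, y, z], fingers], ...]. A call has 1 to 5 rows; each row shifts and turns the pose as measured when the row begins, along the tool's axes as they then stand; what a row does not reach is not made up. A row lasts 1/10 s, in which the tool goes at most 50 mm and 8.59 degrees, less where a joint would pass 70% of its speed; a pose out of reach is approached as far as the arm can. A call with a gripper value outside its range is refused whole. The fingers move at their own pace and stop on an object; "newtons" is the grip in N (left out, the last holds). Time passes only in rows, so rows that do not move let the fingers close. It gives the time, the measured TCP pose, the force and the opening at its end, in the units of the state.
- robot.sense(): the state, without advancing time (a new reading comes with each control period).
- robot.get_image(name): name is "scene" or "top"; returns a dict with "frame" (384x512x3 uint8, red, green, blue), "mtx" (3x3 intrinsics, pixels), "T" (4x4, takes a point from camera to world coordinates). Camera axes: x right, y down, z forward; pixel columns grow to the right and rows downward; lengths in mm; the calibration is good to about 2 mm. A picture is of the moment at which its call begins. There is no depth.
- robot.close_job(): hands the job in, once; it reports no verdict.
The state is a dict: "time_s": time; "joint_pos": joint angles; "dq": joint speeds; "joint_efforts": joint torques, N m; "tcp_pos": TCP position; "orientation": TCP orientation; "force": force on the tool from outside, world axes, zero at the start; "moment": the same for the moment, N m; "width": finger opening in mm.
Only numpy, scipy, OpenCV 4.12 (cv2) and the standard library are available. Lean on these libraries where they do the work, as an engineer would, in place of code of your own. Each camera call takes 0.05 s, during which the arm holds its last target. There are 200 camera calls.

TASK

Take the tall round tin from the steel strip and set it down upright, without dropping it, in the empty pocket of the grey carrying caddy. Then grasp the caddy by the middle of its wooden handle, lift it about 10 cm clear of the marble, and finish while still holding it there, steady and level with both tall tins in their pockets. Leave the two flat tins, jar, plate, glass stopper and lemon squeezer where they are.

Things in the scene. Friction and masses are not known exactly. Their poses are not given: they have to be found in the camera images.
- strip: flat dark steel strip lying fixed on the marble, 300 x 45 x 6 mm, its top 6 mm above the marble; bears three round tins in a row, 100 mm apart, in any order. The tins just stand on it: no magnetic pull is to be felt. Origin: centre of its underside; x along its length, z up
- tall_tin: the tall one of the three tins on the strip: round steel tin, 52 mm diameter, 76 mm tall, a clear round window in its flat top; 100 to 210 g. Origin: centre of its underside; z up along its axis
- flat_tin_1: low round steel tin, 60 mm diameter, 28 mm tall, clear round window on top, standing on the strip; bystander. Origin: centre of its underside
- flat_tin_2: low round steel tin, 60 mm diameter, 28 mm tall, clear round window on top, standing on the strip; bystander. Origin: centre of its underside
- caddy: loose grey metal carrying caddy, 0.4 kg, at any yaw: base plate 90 (x) by 206 (y) by 5 mm, two open-topped square pockets centred 68 mm either side of the middle along its y, and between them a bridge handle with an oak bar. Highest point 125 mm. Origin: centre of its underside; z up
- caddy_handle (a point): centre of the oak handle bar, 115 mm above the caddy's underside. Bar along the caddy's x, 90 mm long, 14 mm wide (y), 20 mm tall; uprights under it at x = +/-41 mm, 8 mm (x) by 14 mm (y), so 74 mm of it is clear. Tops of the tall tins in the pockets: 20 mm below the bar's underside. Axes as the caddy's, z up
- pocket_empty (a point): centre of the floor of the empty pocket: y = +68 mm in the caddy's frame, 9 mm above the caddy's underside. Pocket 62 x 62 mm inside, 70 mm outside, rim 30 mm above this floor. Axes as the caddy's, z up
- pocket_full (a point): centre of the floor of the other, like pocket (y = -68 mm in the caddy's frame), in which a tall tin already stands; axes as the caddy's
- caddy_tin: the tall tin already standing in the caddy's other pocket: round steel tin, 52 mm diameter, 76 mm tall, a clear round window in its flat top; 100 to 210 g. Origin: centre of its underside; z up along its axis
- pickle_jar: brown ceramic lidded jar, 100 mm diameter, 135 mm tall; bystander. Origin: centre of its underside
- plate: yellow melamine plate, 170 mm diameter, 18 mm tall; bystander. Origin: centre of its underside
- stopper: green glass cruet stopper standing on its 36 mm wide head, 45 mm tall; bystander. Origin: centre of its underside
- squeezer: steel lemon squeezer with a hinged top lever, lying shut, about 210 x 68 x 45 mm; bystander. Origin: on the marble near the middle of its length; x along its length, towards the cup end
Not all that is in view belongs to the job. Leave any blue or green look-alike of the tall_tin alone.

How it is judged (in metres and radians):
On the way:
1. the tall tin stands in the empty pocket, let go, while the caddy still stands on the marble (horizontal distance between tall_tin and pocket_empty below 0.011 m and z of tall_tin in the frame of pocket_empty below 0.006 m and angle between the z axis of tall_tin and the z axis of caddy, either way round below 0.12 rad and contact force between tall_tin and the fingers below 0.1 N and height (world z) of caddy below 0.005 m), for 0.2 s.
At the end, for the whole second after the job is handed in: Fingers hold the caddy (TCP within 35 mm of bar centre), underside 60-160 mm up, tilt < 0.10 rad, under 20 mm/s and 0.1 rad/s, touching no bystander; both tall tins on their pocket floors (11 mm of centre, 6 mm of height, 0.12 rad), not touched by fingers (horizontal distance between tall_tin and pocket_empty below 0.011 m and z of tall_tin in the frame of pocket_empty below 0.006 m and angle between the z axis of each of tall_tin, caddy_tin and the z axis of caddy, either way round below 0.12 rad and contact force between each of tall_tin, caddy_tin and the fingers below 0.1 N and horizontal distance between caddy_tin and pocket_full below 0.011 m and z of caddy_tin in the frame of pocket_full below 0.006 m and height (world z) of caddy between 0.06 and 0.16 m and angle between caddy's own z axis and vertical below 0.1 rad and linear speed of caddy below 0.02 m/s and angular speed of caddy below 0.1 rad/s and contact force between caddy and the fingers above 2 N and distance between the grasp point and caddy_handle below 0.035 m and contact force between caddy and pickle_jar below 0.2 N and contact force between caddy and plate below 0.2 N and contact force between caddy and stopper below 0.2 N and contact force between caddy and squeezer below 0.2 N); the arm keeps its last pose, push and grip.
It fails at once if the tall tin is dropped into the pocket (falling free more than 12 mm above its floor) (contact force between tall_tin and anything else below 0.02 N and horizontal distance between tall_tin and pocket_empty below 0.05 m and z of tall_tin in the frame of pocket_empty above 0.012 m).
It fails at once if a flat tin is moved more than 20 mm or tipped (distance of any of flat_tin_1, flat_tin_2 from where it was at the start of the episode above 0.02 m or angle between any of flat_tin_1, flat_tin_2's own z axis and vertical above 0.3 rad).
It fails at once if the jar, plate, stopper or squeezer is moved more than 20 mm or tipped (distance of any of pickle_jar, plate, stopper, squeezer from where it was at the start of the episode above 0.02 m or angle between any of pickle_jar, plate, stopper, squeezer's own z axis and vertical above 0.3 rad).
It also fails if it takes over 46 s, if anything falls off the work surface, if the arm or the gripper's body presses on something with over 40 N, if the wrist force passes 120 N, or if a joint passes its speed limit or range.

## Working session

There is one attempt and no reset: what is moved stays moved. The work goes in short steps, Python scripts to look and compute and a tool call to move; the robot and the scene stay as the last step left them, time stands still between calls to the robot, and variables do not carry over. Pictures are saved under pics/ and viewed, about 8 in all and at most 12, crops included, and the job is handed in when it is done.

Besides the shell and the picture viewer there is one more tool, called after ">>>" as name([rows], argument=value, ...), one row to a line, values as JSON. move_arm: Moves the arm, as the interface text tells. Its arguments: {"type":"object","properties":{"series":{"type":"array","items":{"type":"array"}},"newtons":{"type":"number"}},"required":["series"]}

```bash
mkdir -p pics; cat > h.py <<'E'
from cell import robot
import numpy as np, cv2
from scipy.spatial.transform import Rotation as R
def shot(cam,fn):
    d=robot.get_image(cam); cv2.imwrite(fn,d['frame'][:,:,::-1]); np.savez(fn[:-4],mtx=d['mtx'],T=d['T']); return d
def px2w(f,uv,z):
    d=np.load(f); K,T=d['mtx'],d['T']
    r=T[:3,:3]@np.linalg.solve(K,[uv[0],uv[1],1]); o=T[:3,3]
    return o+r*(z-o[2])/r[2]
def w2px(f,p):
    d=np.load(f); K,T=d['mtx'],d['T']
    c=K@(T[:3,:3].T@(np.array(p)-T[:3,3])); return c[:2]/c[2]
def rel(pos,yaw):  # shift in tool axes, turn rotvec deg to reach down-pointing pose with jaw axis x at yaw
    s=robot.sense(); A=R.from_rotvec(s['orientation']).as_matrix()
    print('tcp',np.round(s['tcp_pos'],1),'jaw yaw',np.degrees(np.arctan2(A[1,0],A[0,0])).round(1),'w',s['width'],'t',s['time_s'])
    print('A',A.round(3).tolist())
    g=np.stack([[np.cos(yaw),np.sin(yaw),0],[np.sin(yaw),-np.cos(yaw),0],[0,0,-1]],1)
    if False: pass
    print('turn',np.degrees(R.from_matrix(A.T@g).as_rotvec()).round(1),'shift',(A.T@(np.array(pos)-s['tcp_pos'])).round(1))
E
python3 - <<'E'
from h import *
for c in('scene','top'):
    d=shot(c,f'pics/{c}0.png'); print(c,d['T'].round(2).tolist(),d['mtx'].round(1).tolist())
print(robot.sense())
rel([162,603,250],0)
E
```

```text
scene [[0.77, 0.48, -0.42, 1259.9], [0.63, -0.57, 0.52, -810.79], [0.01, -0.67, -0.75, 1252.73], [0.0, 0.0, 0.0, 1.0]] [[491.5, 0.0, 255.5], [0.0, 491.5, 191.4], [0.0, 0.0, 1.0]]
top [[-0.01, -0.98, 0.18, 338.86], [-1.0, 0.01, 0.01, -21.9], [-0.01, -0.18, -0.98, 1546.71], [0.0, 0.0, 0.0, 1.0]] [[493.3, 0.0, 268.5], [0.0, 493.3, 190.7], [0.0, 0.0, 1.0]]
{'time_s': 0.1, 'joint_pos': array([-1.27421129,  0.68990953, -0.19453591,  1.56621777,  0.15734342,
        0.90248868, -0.21508647]), 'dq': array([ 1.28033462e-04, -2.89201486e-03,  1.36010843e-03, -3.11549867e-03,
       -7.50382845e-04,  7.50041964e-05,  5.91629975e-04]), 'joint_efforts': array([-3.41470353e-03, -5.40605092e+01, -1.27176203e+00, -1.58987010e+01,
        9.32638039e-03,  4.33938461e-03,  5.02880894e-06]), 'tcp_pos': array([162.25942572, 603.0162483 , 249.26467878]), 'orientation': array([-1.32320021, -1.01272252,  1.01472518]), 'force': array([-1.18601375,  0.2214609 , -0.03490013]), 'moment': array([-0.01842369,  0.03680336,  0.01188932]), 'width': 85.70100101050184}
tcp [162.3 603.  249.3] jaw yaw 75.0 w 85.70100101050184 t 0.1
A [[0.26, -0.0, -0.966], [0.966, -0.002, 0.26], [-0.002, -1.0, -0.0]]
turn [-75.7  58.1  58. ] shift [-0.1 -0.7  0.2]
```

View pics/top0.png

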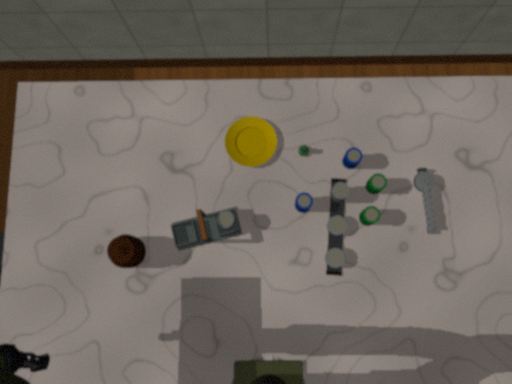

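View pics/scene0.png

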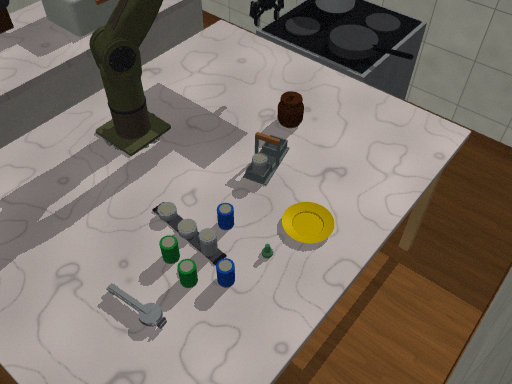

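The overview shows the caddy at about (207,228) in the top view, with a tin in its right pocket and the left pocket empty. The strip's tins are at (340,191), (337,226) and (336,258). The jar is at (126,250). I need crops to see which tin is tall.

```bash
python3 - <<'E'
import cv2,numpy as np
t=cv2.imread('pics/top0.png'); s=cv2.imread('pics/scene0.png')
f=lambda i,x,y,w,h:cv2.resize(i[y:y+h,x:x+w],(400,300),interpolation=cv2.INTER_CUBIC)
# 80x60 px -> 5x ; 120x90 -> 3.33x
o=np.vstack([np.hstack([f(t,165,195,100,75),f(t,280,170,140,105)]),np.hstack([f(s,225,115,100,75),f(s,140,190,120,90)])])
cv2.imwrite('pics/c0.png',cv2.convertScaleAbs(o,alpha=1.4,beta=20))
E
```

```text
(no output)
```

View pics/c0.png

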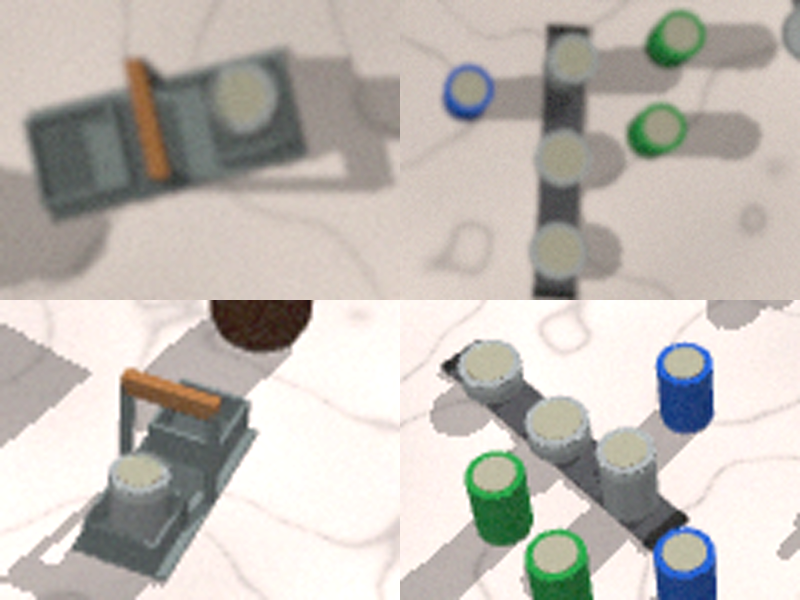

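The tall tin is the far one on the strip: top centre at (340.6,190) in top and (208,235) in scene. The caddy bar runs (198,210) to (205,239.5), and the full pocket's tin top is at (225.8,218.3).

```bash
python3 - <<'E'
from h import *
t,s='pics/top0.npz','pics/scene0.npz'
P=lambda n,f,uv,z:print(n,px2w(f,uv,z).round(1))
P('tall top',t,(340.6,190),82);P('tall sc',s,(207.8,235),82)
P('f mid',t,(280+163/2.857,170+157/2.857),34);P('f near',t,(280+158/2.857,170+250/2.857),34)
P('strip far',t,(280+169/2.857,170+25/2.857),6)
P('bar e1',t,(198,210),125);P('bar e2',t,(205,239.5),125);P('bar sc',s,(268,137),125)
P('ctin top',t,(225.75,218.25),85);P('ctin sc',s,(260,158.25),85)
for c in((27,115),(55,218),(305,155),(287,47)):P('corner',t,(165+c[0]/4,195+c[1]/4),5)
P('blue',t,(280+68/2.857,170+90/2.857),82);P('blue2',t,(352,154),82);P('gr',t,(280+280/2.857,170+35/2.857),82);P('gr2',t,(280+262/2.857,170+127/2.857),82)
P('jar',t,(126,250),135);P('stop',t,(304,150),40);P('plate',t,(251,142),15)
E
```

```text
tall top [ 605.4 -224.1   82. ]
tall sc [ 605.9 -221.8   82. ]
f mid [ 505.1 -216.    34. ]
f near [ 406.  -207.3   34. ]
strip far [ 655.7 -231.3    6. ]
bar e1 [543.  198.7 125. ]
bar e2 [457.  177.1 125. ]
bar sc [504.5 191.3 125. ]
ctin top [523.  121.6  85. ]
ctin sc [523.2 125.6  85. ]
corner [517.5 299.4   5. ]
corner [436.6 275.4   5. ]
corner [483.8  80.5   5. ]
corner [569.3  94.8   5. ]
blue [ 571.6 -112.5   82. ]
blue2 [ 716.8 -262.8   82. ]
gr [ 628.  -337.7   82. ]
gr2 [ 530.2 -314.1   82. ]
jar [428.4 401.3 135. ]
stop [ 742.4 -119.3   40. ]
plate [777.7  48.8  15. ]
```

```bash
python3 - <<'E'
s=open('h.py').read()
i=s.index("    g=np.stack"); 
s=s[:i]+"""    c,q=np.cos(yaw),np.sin(yaw)
    g=np.array([[c,0,-q],[q,0,c],[0,-1,0]])
    print('turn',np.degrees(R.from_matrix(A.T@g).as_rotvec()).round(1),'shift',(A.T@(np.array(pos)-s['tcp_pos'])).round(1),'F',s['force'].round(1))
"""
open('h.py','w').write(s)
E
```

>>> move_arm([
  [[0,4.3,0],[0,0,-48],0],
  [[0,4.3,0],[0,0,-48],0],
  [[0,4.3,0],[0,0,-48],0],
  [[0,4.3,0],[0,0,-48],0],
  [[0,4.3,0],[0,0,-48],0],
])

```text
time_s: 0.6
tcp_pos: [375.6, 510.8, 245.5]
orientation: [-1.438, -0.725, 0.74]
force: [-0.3, -0.4, 0.5]
width: 85.5
```

>>> move_arm([
  [[0,4.3,0],[0,0,-48],0],
  [[0,4.3,0],[0,0,-48],0],
  [[0,4.3,0],[0,0,-48],0],
  [[0,4.3,0],[0,0,-48],0],
  [[0,4.3,0],[0,0,-48],0],
])

```text
time_s: 1.1
tcp_pos: [550.9, 335.2, 241.0]
orientation: [-1.525, -0.421, 0.44]
force: [0.2, 0.4, 0.1]
width: 85.7
```

>>> move_arm([
  [[0,4.3,0],[0,0,-48],0],
  [[0,4.3,0],[0,0,-48],0],
  [[0,4.3,0],[0,0,-48],0],
  [[0,4.3,0],[0,0,-48],0],
  [[0,4.3,0],[0,0,-48],0],
])

```text
time_s: 1.6
tcp_pos: [646.1, 106.0, 237.2]
orientation: [-1.566, -0.114, 0.136]
force: [0.4, 0.1, 0.0]
width: 85.5
```

>>> move_arm([
  [[0,4.3,0],[0,0,-48],0],
  [[0,4.3,0],[0,0,-48],0],
  [[0,4.3,0],[0,0,-48],0],
  [[0,4.3,0],[0,0,-48],0],
  [[0,4.3,0],[0,0,-48],0],
])

```text
time_s: 2.1
tcp_pos: [646.9, -142.0, 234.4]
orientation: [-1.565, 0.194, -0.169]
force: [0.9, 0.8, -0.6]
width: 85.3
```

```bash
python3 -c "
from h import *
rel([605.6,-223,180],np.radians(-65))"
```

```text
tcp [ 646.9 -142.   234.4] jaw yaw -13.3 w 85.26000376743241 t 2.1
A [[0.973, -0.016, 0.229], [-0.229, 0.0, 0.973], [-0.016, -1.0, -0.003]]
turn [ 0.6 51.7 -0.7] shift [-20.8  55.1 -88.2] F [ 0.9  0.8 -0.6]
```

>>> move_arm([
  [[0.6,0,-0.7],[-7,18,-30],0],
  [[0,0,0],[-7,18,-30],0],
  [[0,0,0],[-7,18,-28],0],
  [[0,8.5,0],[0,0,0],0],
  [[0,8.5,0],[0,0,0],0],
])

```text
time_s: 2.6
tcp_pos: [598.5, -239.6, 176.8]
orientation: [-1.529, 0.432, -0.424]
force: [0.8, 1.1, -0.1]
width: 85.5
```

>>> move_arm([
  [[0,8.5,0],[0,0,0],0],
  [[0,8.5,0],[0,0,0],0],
  [[0,8.5,0],[0,0,0],0],
  [[0,8.5,0],[0,0,0],0],
  [[0,0,0],[0,0,0],0],
])

```text
time_s: 3.1
tcp_pos: [595.6, -240.0, 173.6]
orientation: [-1.385, 0.899, -0.881]
force: [-0.2, 0.4, 0.6]
width: 85.2
```

```bash
python3 -c "
from h import *
rel([605.6,-223,62],np.radians(-65))
d=shot('top','pics/t1.png');e=shot('scene','pics/s1.png')
f=lambda i,x,y,w,h:cv2.resize(i[y:y+h,x:x+w,::-1],(400,300),interpolation=cv2.INTER_CUBIC)
cv2.imwrite('pics/c1.png',np.hstack([f(d['frame'],280,150,120,90),f(e['frame'],140,190,120,90)]))"
```

```text
tcp [ 595.6 -240.   173.6] jaw yaw -65.6 w 85.23605123242423 t 3.1
A [[0.413, -0.011, 0.91], [-0.911, 0.003, 0.413], [-0.007, -1.0, -0.009]]
turn [ 0.5 -0.6 -0.4] shift [-10.5 111.5  17.2] F [-0.2  0.4  0.6]
```

View pics/c1.png

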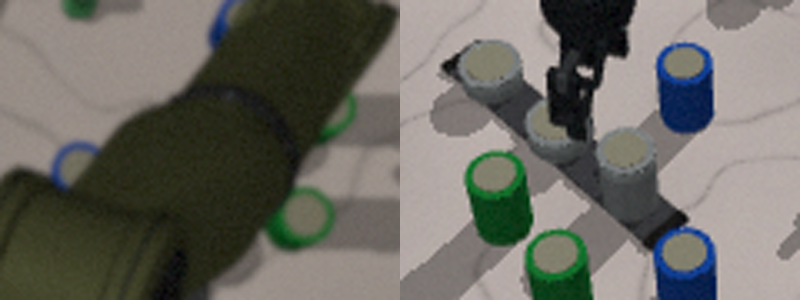

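The crop shows the tall tin undisturbed, its top at crop (628,150), with the open gripper above and slightly off it. I'll centre first, then go down.

>>> move_arm([
  [[0.5,0,-0.4],[-10,12,17],0],
  [[0,0,0],[0,20,0],0],
  [[0,0,0],[0,0,0],0],
])

```text
time_s: 3.5
tcp_pos: [607.3, -224.2, 141.4]
orientation: [-1.384, 0.88, -0.882]
force: [-1.5, 0.1, 0.2]
width: 85.4
```

```bash
python3 -c "
from h import *
rel([605.6,-223,62],np.radians(-65))"
```

```text
tcp [ 607.3 -224.2  141.4] jaw yaw -64.9 w 85.38010633998323 t 3.5
A [[0.424, 0.002, 0.906], [-0.906, 0.0, 0.424], [0.001, -1.0, 0.002]]
turn [-0.1  0.1  0. ] shift [-1.8 79.4 -1.1] F [-1.5  0.1  0.2]
```

>>> move_arm([
  [[0,0,0],[-1,25,-1],0],
  [[0,0,0],[0,25,0],0],
  [[0,0,0],[0,18,0],0],
  [[0,0,0],[0,9,0],0],
  [[0,0,0],[0,0,0],0],
])

```text
time_s: 4.0
tcp_pos: [608.7, -225.4, 66.1]
orientation: [-1.384, 0.869, -0.88]
force: [-0.4, 0.0, 0.2]
width: 85.8
```

>>> move_arm([
  [[0,0,0],[0,0,0],1],
  [[0,0,0],[0,0,0],1],
  [[0,0,0],[0,0,0],1],
  [[0,0,0],[0,0,0],1],
  [[0,0,0],[0,0,0],1],
], newtons=40)

```text
time_s: 4.5
tcp_pos: [610.8, -226.8, 70.2]
orientation: [-1.383, 0.863, -0.884]
force: [0.8, 0.5, -2.2]
width: 50.7
```

```bash
python3 -c "
from h import *
rel([605.6,-223,62],np.radians(-65))
d=shot('scene','pics/s2.png')
cv2.imwrite('pics/c2.png',cv2.resize(d['frame'][180:285,140:280,::-1],(560,420),interpolation=cv2.INTER_CUBIC))"
```

```text
tcp [ 610.8 -226.8   70.2] jaw yaw -64.4 w 50.6572443375835 t 4.5
A [[0.432, 0.013, 0.902], [-0.902, -0.003, 0.432], [0.008, -1.0, 0.011]]
turn [-0.6  0.6  0.5] shift [-5.7  8.2 -3.1] F [ 0.8  0.5 -2.2]
```

View pics/c2.png

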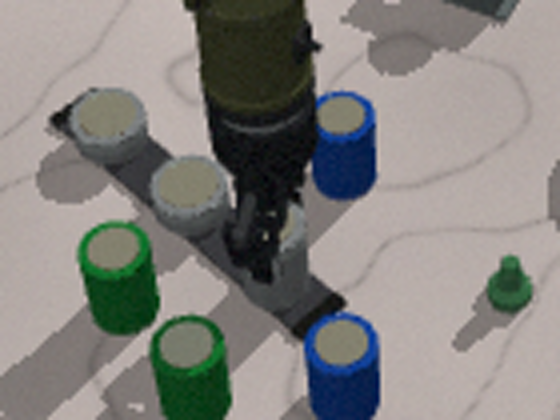

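The tin is held between the fingers (width 50.7) and the neighbours are untouched. Zero rows drift slightly upward. I'll lift and look at it.

>>> move_arm([
  [[-0.6,0,0.5],[0,-20,0],1],
  [[0,0,0],[0,-30,0],1],
  [[0,0,0],[0,-35,0],1],
  [[0,0,0],[0,-30,0],1],
  [[0,0,0],[0,-10,0],1],
])

```text
time_s: 5.05
tcp_pos: [608.3, -225.7, 195.8]
orientation: [-1.39, 0.881, -0.866]
force: [1.3, -0.6, -1.8]
width: 51.1
```

```bash
python3 -c "
from h import *
rel([485.5,254,220],np.radians(14))
d=shot('scene','pics/s3.png')
cv2.imwrite('pics/c3.png',cv2.resize(d['frame'][150:270,150:290,::-1],(700,600),interpolation=cv2.INTER_CUBIC))"
```

```text
tcp [ 608.3 -225.7  195.8] jaw yaw -64.4 w 51.06966946874511 t 5.05
A [[0.433, -0.008, 0.902], [-0.902, 0.004, 0.433], [-0.007, -1.0, -0.006]]
turn [  0.  -78.4  -0.6] shift [-485.8  -21.4   96.6] F [ 1.3 -0.6 -1.8]
```

View pics/c3.png

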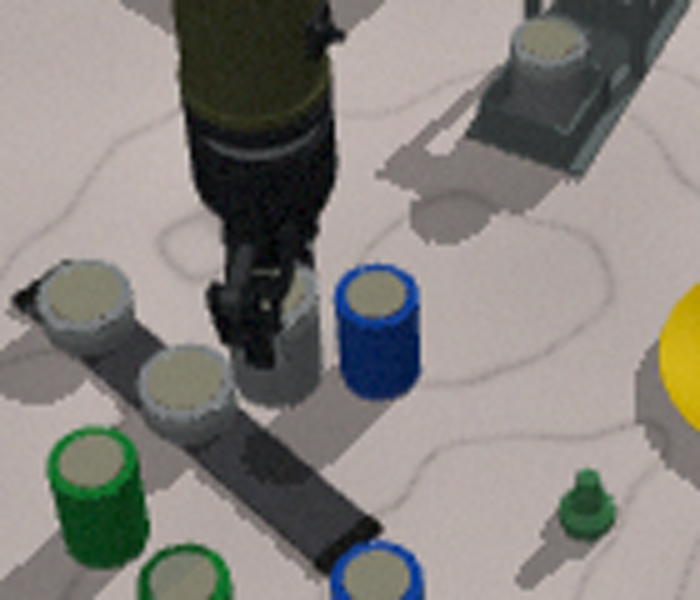

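The tin hangs upright in the jaws, clear of the strip, with its bottom front edge at crop (275,405) and its shadow on the strip. I'll work out its bottom height from that.

```bash
python3 -c "
from h import *
f='pics/s3.npz'
for z in range(110,150,5): print(z,w2px(f,[608,-225,z]).round(1), 'front', (np.round((w2px(f,np.array([608,-225,z])+26*np.array([.63,-.777,0]))-[150,150])*5,0)))
"
```

```text
110 [206.9 230.3] front [282. 438.]
115 [206.8 229.2] front [281. 432.]
120 [206.7 228.2] front [280. 427.]
125 [206.6 227.1] front [280. 422.]
130 [206.5 226.1] front [279. 417.]
135 [206.4 225. ] front [279. 411.]
140 [206.2 223.9] front [278. 406.]
145 [206.1 222.8] front [277. 401.]
```

>>> move_arm([
  [[0,-4.4,0],[-30,-8,21],1],
  [[0,-4.4,0],[-38,-8,27],1],
  [[0,-4.4,0],[-38,-8,27],1],
  [[0,-4.4,0],[-38,-5,27],1],
  [[0,-4.4,0],[-38,0,27],1],
])

```text
time_s: 5.6
tcp_pos: [607.8, -7.9, 219.4]
orientation: [-1.501, 0.591, -0.571]
force: [-0.2, 0.1, -1.9]
width: 50.8
```

>>> move_arm([
  [[0,-4.4,0],[-38,0,27],1],
  [[0,-4.4,0],[-38,0,27],1],
  [[0,-4.4,0],[-38,0,27],1],
  [[0,-4.4,0],[-38,0,27],1],
  [[0,-4.4,0],[-25,0,18],1],
])

```text
time_s: 6.1
tcp_pos: [524.4, 207.2, 211.6]
orientation: [-1.562, 0.282, -0.244]
force: [0.0, 1.1, -1.3]
width: 51.0
```

```bash
python3 -c "
from h import *
rel([485.5,258,220],np.radians(14))"
```

```text
tcp [524.4 207.2 211.6] jaw yaw -19.2 w 51.007985725534596 t 6.1
A [[0.944, -0.025, 0.328], [-0.328, -0.003, 0.945], [-0.022, -1.0, -0.011]]
turn [  0.3 -33.2  -1.4] shift [-53.7  -7.6  35.1] F [ 0.   1.1 -1.3]
```

>>> move_arm([
  [[0.3,0,-1.4],[-27,-4,18],1],
  [[0,0,0],[-26,-2,17],1],
  [[0,-8.3,0],[0,0,0],1],
  [[0,-8.3,0],[0,0,0],1],
  [[0,-8.3,0],[0,0,0],1],
])

```text
time_s: 6.6
tcp_pos: [473.9, 267.6, 209.6]
orientation: [-1.576, -0.085, 0.108]
force: [-1.0, -0.3, -0.8]
width: 51.2
```

>>> move_arm([
  [[0,-8.3,0],[0,0,0],1],
  [[0,0,0],[0,0,0],1],
  [[0,0,0],[0,0,0],1],
])

```text
time_s: 6.9
tcp_pos: [471.2, 267.1, 205.6]
orientation: [-1.568, -0.194, 0.23]
force: [-0.9, 0.1, -1.3]
width: 50.8
```

```bash
python3 -c "
from h import *
rel([485.5,258,160],np.radians(14))"
```

```text
tcp [471.2 267.1 205.6] jaw yaw 15.5 w 50.77949365226621 t 6.9
A [[0.964, -0.021, -0.267], [0.266, -0.011, 0.964], [-0.023, -1.0, -0.005]]
turn [ 0.3  1.5 -1.3] shift [ 12.4  45.4 -12.4] F [-0.9  0.1 -1.3]
```

>>> move_arm([
  [[0.3,1.5,-1.3],[12,20,-12],1],
  [[0,0,0],[0,25,0],1],
  [[0,0,0],[0,20,0],1],
  [[0,0,0],[0,0,0],1],
])

```text
time_s: 7.3
tcp_pos: [486.2, 257.9, 137.1]
orientation: [-1.564, -0.181, 0.181]
force: [-0.5, -0.7, -2.2]
width: 51.2
```

```bash
python3 -c "
from h import *
rel([485.5,258,75],np.radians(14))
d=shot('scene','pics/s4.png');e=shot('top','pics/t4.png')
o=np.hstack([cv2.resize(d['frame'][85:190,220:320,::-1],(500,525),interpolation=cv2.INTER_CUBIC),cv2.resize(e['frame'][180:285,165:225,::-1],(300,525),interpolation=cv2.INTER_CUBIC)])
cv2.imwrite('pics/c4.png',cv2.convertScaleAbs(o,alpha=1.5,beta=20))"
```

```text
tcp [486.2 257.9 137.1] jaw yaw 13.2 w 51.21840224011971 t 7.3
A [[0.974, 0.0, -0.228], [0.228, -0.001, 0.974], [0.0, -1.0, -0.001]]
turn [ 0.  -0.8  0. ] shift [-0.6 62.1  0.3] F [-0.5 -0.7 -2.2]
```

View pics/c4.png

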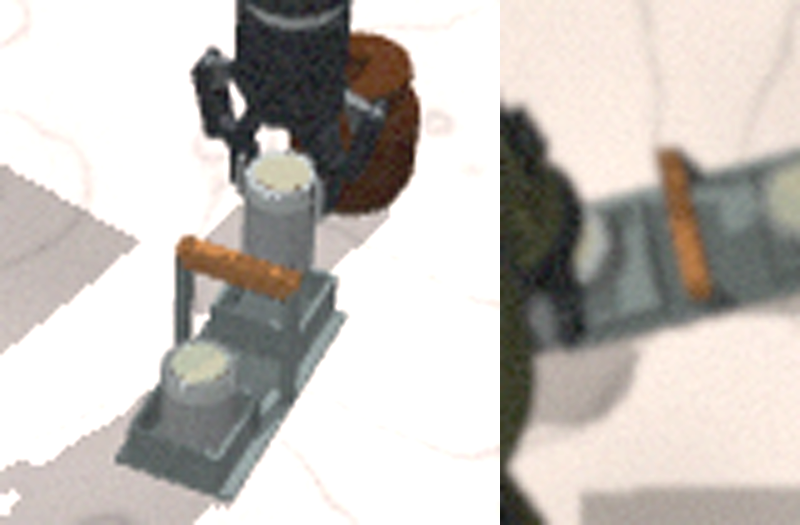

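Scene crop: the held tin hangs over the far pocket, its top centre at (283,175), which is (276.6,120) in the full image. The bar centre is unchanged at (268,136.6). Top view: the tin's right rim is at about (187.4,229).

```bash
python3 -c "
from h import *
C=np.array([502.5,189.5]);y=np.radians(14);ex=np.array([np.cos(y),np.sin(y)]);ey=np.array([-np.sin(y),np.cos(y)])
def L(n,f,uv,z):
    p=px2w(f,uv,z)[:2]; print(n,z,p.round(1),'caddy',((p-C)@ex).round(1),((p-C)@ey).round(1))
for z in (148,152,156): L('tin sc',  'pics/s4.npz',(276.6,120),z);L('rim top','pics/t4.npz',(187.4,229),z)
L('bar sc','pics/s4.npz',(268,136.8),125);L('ctin sc','pics/s4.npz',(260.2,158.2),85)
L('TCP','pics/s4.npz',w2px('pics/s4.npz',[486.2,257.9,137.1]),137.1)
"
```

```text
tin sc 148 [488.5 258.5] caddy 3.1 70.3
rim top 148 [485.4 224.5] caddy -8.1 38.1
tin sc 152 [491.3 254.6] caddy 4.9 65.9
rim top 152 [485.  223.8] caddy -8.7 37.5
tin sc 156 [494.1 250.7] caddy 6.6 61.5
rim top 156 [484.6 223.1] caddy -9.3 36.9
bar sc 125 [503.8 192.1] caddy 1.9 2.2
ctin sc 85 [523.6 126.2] caddy 5.1 -66.5
TCP 137.1 [486.2 257.9] caddy 0.7 70.3
```

>>> move_arm([
  [[0,-0.8,0],[0,15,1],1],
  [[0,0,0],[0,15,0],1],
  [[0,0,0],[0,10,0],1],
  [[0,0,0],[0,8,0],1],
  [[0,0,0],[0,5,0],1],
])

```text
time_s: 7.9
tcp_pos: [488.2, 262.7, 98.2]
orientation: [-1.556, -0.198, 0.182]
force: [-13.1, -5.0, 53.3]
width: 51.3
```

```bash
python3 -c "
from h import *
rel([485.3,258.8,75],np.radians(14))"
```

```text
tcp [488.2 262.7  98.2] jaw yaw 13.9 w 51.25040110828806 t 7.9
A [[0.971, 0.009, -0.24], [0.24, 0.008, 0.971], [0.011, -1.0, 0.005]]
turn [-0.3 -0.1  0.6] shift [-4.  23.1 -3.2] F [-13.1  -5.   53.3]
```

It touched the rim (53 N). I'll back up and look.

>>> move_arm([
  [[0,0,0],[0,-12,0],1],
  [[0,0,0],[0,-12,0],1],
  [[0,0,0],[0,0,0],1],
])

```text
time_s: 8.2
tcp_pos: [489.4, 263.8, 127.5]
orientation: [-1.553, -0.202, 0.177]
force: [1.0, -0.2, -1.3]
width: 50.5
```

```bash
python3 -c "
from h import *
rel([485.3,258.8,115],np.radians(14))
d=shot('scene','pics/s5.png');e=shot('top','pics/t5.png')
o=np.hstack([cv2.resize(d['frame'][100:180,240:300,::-1],(450,600),interpolation=cv2.INTER_CUBIC),cv2.resize(e['frame'][200:270,165:205,::-1],(343,600),interpolation=cv2.INTER_CUBIC)])
cv2.imwrite('pics/c5.png',cv2.convertScaleAbs(o,alpha=1.4,beta=10))"
```

```text
tcp [489.4 263.8 127.5] jaw yaw 13.8 w 50.54501241920352 t 8.2
A [[0.971, 0.015, -0.239], [0.239, 0.011, 0.971], [0.017, -1.0, 0.007]]
turn [-0.4 -0.2  1. ] shift [-5.4 12.4 -4. ] F [ 1.  -0.2 -1.3]
```

View pics/c5.png

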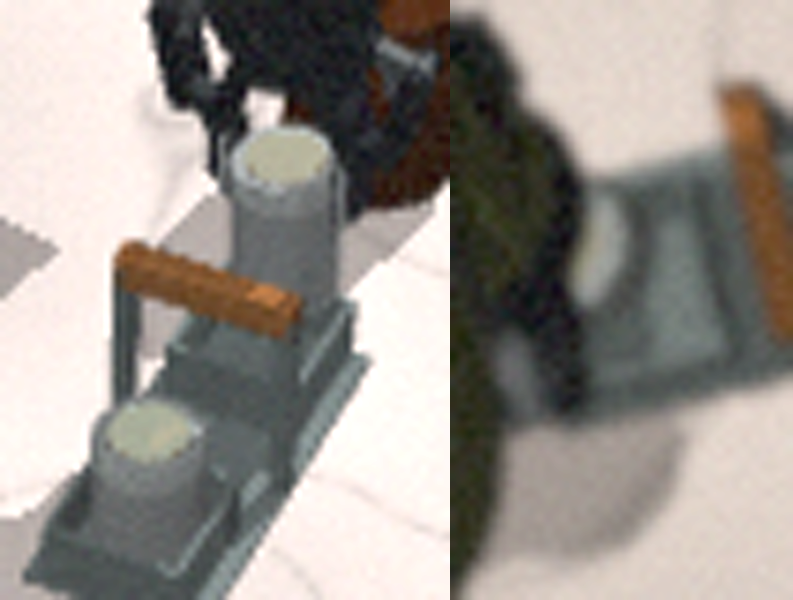

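The tin hangs upright over the pocket with its top at (278.1,121.1). The pose had drifted about 5 mm outward over the rows, so the tin met the +x/+y wall. I'll check the offset and the top height.

```bash
python3 -c "
from h import *
C=np.array([502.5,189.5]);y=np.radians(14);ex=np.array([np.cos(y),np.sin(y)]);ey=np.array([-np.sin(y),np.cos(y)])
def L(n,f,uv,z):
    p=px2w(f,uv,z)[:2]; print(n,z,p.round(1),'caddy',((p-C)@ex).round(1),((p-C)@ey).round(1))
for z in (136,140,144,148): L('tin sc',  'pics/s5.npz',(278.1,121.1),z)
L('bar sc','pics/s5.npz',(268.2,137.3),125);L('ctin','pics/s5.npz',(260.4,157.3),85)
for u,v in ((165+275/8.57,200+90/8.57),(165+340/8.57,200+335/8.57)): pass
L('bar far','pics/t5.npz',(165+(742-450)/8.57,200+88/8.57),125);L('bar near','pics/t5.npz',(165+(783-450)/8.57,200+335/8.57),125)
L('tin rim','pics/t5.npz',(165+(636-450)/8.57,200+245/8.57),142)
p=np.array([489.4,263.8]);print('TCP',(p-C)@ex,(p-C)@ey)
"
```

```text
tin sc 136 [487.8 268.8] caddy 4.9 80.5
tin sc 140 [490.5 264.9] caddy 6.6 76.1
tin sc 144 [493.3 261. ] caddy 8.4 71.6
tin sc 148 [496.  257.2] caddy 10.1 67.2
bar sc 125 [505.9 190.6] caddy 3.6 0.2
ctin 85 [521.4 130.1] caddy 3.9 -62.2
bar far 125 [542.2 195.6] caddy 40.0 -3.7
bar near 125 [458.2 180.4] caddy -45.2 1.9
tin rim 142 [487.2 227.6] caddy -5.6 40.6
TCP 5.263922828839738 75.26214929466221
```

>>> move_arm([
  [[-0.4,0,1.0],[-5,5,-5],1],
  [[0,0,0],[0,0,0],1],
])

```text
time_s: 8.5
tcp_pos: [484.0, 256.5, 119.1]
orientation: [-1.565, -0.184, 0.195]
force: [0.1, 0.2, -1.5]
width: 50.7
```

```bash
python3 -c "
from h import *
rel([486.3,258.1,80],np.radians(14))"
```

```text
tcp [484.  256.5 119.1] jaw yaw 13.8 w 50.688734983773934 t 8.5
A [[0.971, -0.006, -0.239], [0.239, -0.003, 0.971], [-0.007, -1.0, -0.002]]
turn [ 0.1 -0.2 -0.4] shift [ 2.9 39.1  1.1] F [ 0.1  0.2 -1.5]
```

>>> move_arm([
  [[0,0,-0.4],[2,10,1],1],
  [[0,0,0],[0,4,0],1],
])

```text
time_s: 8.7
tcp_pos: [485.6, 257.7, 103.2]
orientation: [-1.565, -0.189, 0.189]
force: [-0.1, -0.2, -1.1]
width: 51.1
```

```bash
python3 -c "
from h import *
rel([486.3,258.1,80],np.radians(14))"
```

```text
tcp [485.6 257.7 103.2] jaw yaw 13.8 w 51.0847201880012 t 8.7
A [[0.971, 0.0, -0.239], [0.239, -0.002, 0.971], [-0.0, -1.0, -0.002]]
turn [ 0.1 -0.2 -0. ] shift [ 0.8 23.2  0.3] F [-0.1 -0.2 -1.1]
```

>>> move_arm([
  [[0,0,0],[0.5,6,0],1],
  [[0,0,0],[0,4,0],1],
])

```text
time_s: 8.9
tcp_pos: [485.7, 257.6, 91.2]
orientation: [-1.565, -0.188, 0.191]
force: [0.1, -0.6, -1.3]
width: 50.8
```

```bash
python3 -c "
from h import *
rel([486.3,258.1,80],np.radians(14))"
```

```text
tcp [485.7 257.6  91.2] jaw yaw 13.8 w 50.83320684754697 t 8.9
A [[0.971, -0.001, -0.239], [0.239, -0.003, 0.971], [-0.002, -1.0, -0.003]]
turn [ 0.2 -0.2 -0.1] shift [ 0.7 11.2  0.4] F [ 0.1 -0.6 -1.3]
```

It's past the rim without force.

>>> move_arm([
  [[0,0,0],[0,6,0],1],
  [[0,0,0],[0,3,0],1],
])

```text
time_s: 9.1
tcp_pos: [485.4, 257.5, 80.9]
orientation: [-1.566, -0.188, 0.191]
force: [-0.3, -0.1, -2.3]
width: 50.9
```

>>> move_arm([
  [[0,0,0],[0,2,0],1],
])

```text
time_s: 9.2
tcp_pos: [485.4, 257.5, 78.5]
orientation: [-1.566, -0.187, 0.192]
force: [0.7, -0.1, -1.9]
width: 50.8
```

>>> move_arm([
  [[0,0,0],[0,2,0],1],
])

```text
time_s: 9.3
tcp_pos: [485.4, 257.5, 76.3]
orientation: [-1.566, -0.187, 0.192]
force: [0.8, -1.1, -1.4]
width: 51.0
```

>>> move_arm([
  [[0,0,0],[0,2,0],1],
])

```text
time_s: 9.4
tcp_pos: [485.5, 257.6, 74.3]
orientation: [-1.566, -0.188, 0.191]
force: [-0.6, -0.1, -2.1]
width: 50.8
```

>>> move_arm([
  [[0,0,0],[0,2,0],1],
])

```text
time_s: 9.5
tcp_pos: [485.6, 257.7, 72.3]
orientation: [-1.565, -0.188, 0.191]
force: [-0.4, -0.4, -0.2]
width: 51.3
```

>>> move_arm([
  [[0,0,0],[0,1.5,0],1],
])

```text
time_s: 9.6
tcp_pos: [485.8, 257.5, 71.0]
orientation: [-1.566, -0.188, 0.191]
force: [-1.3, -2.5, 14.2]
width: 50.5
```

Floor contact at TCP z 71, as expected. I'll let go and rise.

>>> move_arm([
  [[0,0,0],[0,0,0],0.5],
  [[0,0,0],[0,0,0],0.1],
  [[0,0,0],[0,0,0],0],
  [[0,0,0],[0,0,0],0],
  [[0,0,0],[0,0,0],0],
])

```text
time_s: 10.1
tcp_pos: [486.5, 257.9, 71.8]
orientation: [-1.565, -0.189, 0.189]
force: [0.3, 0.2, -0.1]
width: 85.4
```

```bash
python3 -c "
from h import *
rel([486.3,258.1,220],np.radians(14))"
```

```text
tcp [486.5 257.9  71.8] jaw yaw 13.8 w 85.44719880955054 t 10.1
A [[0.971, 0.001, -0.239], [0.239, -0.002, 0.971], [-0.0, -1.0, -0.002]]
turn [ 0.1 -0.2 -0. ] shift [-2.000e-01 -1.482e+02 -1.000e-01] F [ 0.3  0.2 -0.1]
```

>>> move_arm([
  [[0,0,0],[0,-15,0],0],
  [[0,0,0],[0,-30,0],0],
  [[0,0,0],[0,-40,0],0],
  [[0,0,0],[0,-40,0],0],
  [[0,0,0],[0,-25,0],0],
])

```text
time_s: 10.6
tcp_pos: [484.2, 257.1, 222.7]
orientation: [-1.569, -0.182, 0.197]
force: [0.7, -0.2, 0.1]
width: 85.4
```

>>> move_arm([
  [[0,0,0],[0,0,-45],0],
  [[0,0,0],[0,0,-50],0],
  [[0,0,0],[0,0,-50],0],
  [[0,0,0],[0,0,-50],0],
  [[0,0,0],[0,0,-45],0],
])

```text
time_s: 11.1
tcp_pos: [546.6, 30.2, 228.0]
orientation: [-1.557, -0.209, 0.202]
force: [1.2, 0.4, 0.1]
width: 85.3
```

```bash
python3 -c "
from h import *
print(robot.sense()['joint_pos'].round(2))
rel([502.5,189.5,200],np.radians(104))
d=shot('scene','pics/s6.png');e=shot('top','pics/t6.png')
o=np.hstack([cv2.resize(d['frame'][110:190,230:300,::-1],(400,457),interpolation=cv2.INTER_CUBIC),cv2.resize(e['frame'][190:270,165:235,::-1],(400,457),interpolation=cv2.INTER_CUBIC)])
cv2.imwrite('pics/c6.png',cv2.convertScaleAbs(o,alpha=1.4,beta=10))"
```

```text
[-0.15  0.61  0.02  1.84 -0.02  0.69  0.15]
tcp [546.6  30.2 228. ] jaw yaw 15.0 w 85.33490893400943 t 11.1
A [[0.966, 0.004, -0.259], [0.259, 0.005, 0.966], [0.005, -1.0, 0.004]]
turn [  0.  -89.    0.4] shift [ -1.5  28.6 165.1] F [1.2 0.4 0.1]
```

View pics/c6.png

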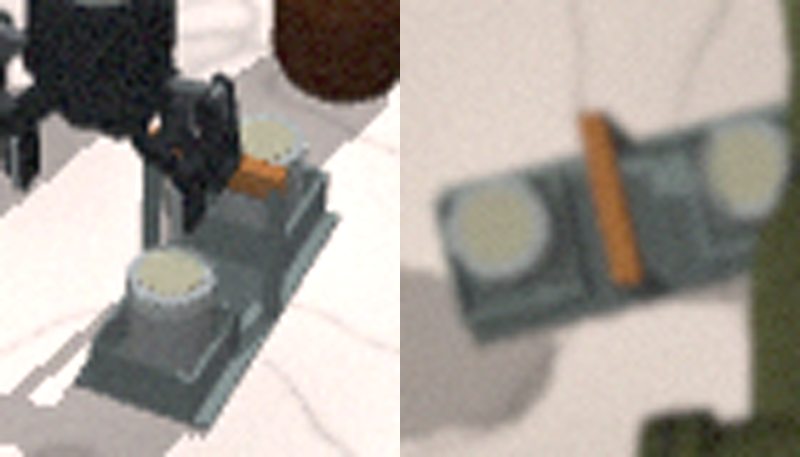

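Both tins are seated in their pockets. In the top crop the tin tops are at (498,228) and (747,165), and the bar runs (593,113) to (628,283).

```bash
python3 -c "
from h import *
P=lambda x,y,z:px2w('pics/t6.npz',(165+(x-400)/5.714,190+y/5.714),z)[:2]
a,b=P(593,113,125),P(628,283,125);t,c=P(498,228,85),P(747,165,85)
print(a,b,(a+b)/2,np.degrees(np.arctan2(*(a-b)[::-1])));print(t,c,(t+c)/2,np.linalg.norm(t-c),np.degrees(np.arctan2(*(t-c)[::-1]))-90)
m=(a+b)/2*.5+(t+c)/4;print(m)
rel([*m,200],np.radians(104))"
```

```text
[543.64912256 196.4777453 ] [456.88921538 177.37458402] [500.26916897 186.92616466] 12.417485124492167
[489.48511968 251.18412959] [521.13305539 121.60651966] [505.30908754 186.39532462] 133.386464199104 13.72517283159226
[502.78912825 186.66074464]
tcp [547.6  22.8 228.1] jaw yaw 14.3 w 85.22582373673785 t 11.2
A [[0.969, 0.005, -0.246], [0.246, -0.001, 0.969], [0.004, -1.0, -0.002]]
turn [  0.3 -89.7   0.1] shift [ -3.2  27.7 169.9] F [-0.4  0.1  0. ]
```

>>> move_arm([
  [[0,0,0],[0,0,40],0],
  [[0,0,0],[0,0,48],0],
  [[0,0,0],[0,0,46],0],
  [[0,0,0],[-3,0,30],0],
  [[0,-8.5,0],[0,0,0],0],
])

```text
time_s: 11.7
tcp_pos: [505.2, 182.3, 226.9]
orientation: [-1.553, -0.308, 0.298]
force: [-1.0, -0.6, 0.2]
width: 85.2
```

>>> move_arm([
  [[0,-8.5,0],[0,0,0],0],
  [[0,-8.5,0],[0,0,0],0],
  [[0,-8.5,0],[0,0,0],0],
  [[0,-8.5,0],[0,0,0],0],
  [[0,-8.5,0],[0,0,0],0],
])

```text
time_s: 12.2
tcp_pos: [502.7, 186.5, 226.7]
orientation: [-1.391, -0.883, 0.877]
force: [-1.3, -0.1, -0.8]
width: 85.2
```

>>> move_arm([
  [[0,-8.5,0],[0,0,0],0],
  [[0,-8.5,0],[0,0,0],0],
  [[0,-8.5,0],[0,0,0],0],
  [[0,-8.5,0],[0,0,0],0],
  [[0,0,0],[0,0,0],0],
])

```text
time_s: 12.7
tcp_pos: [501.5, 186.7, 226.5]
orientation: [-1.136, -1.328, 1.327]
force: [0.0, 0.2, -0.4]
width: 85.6
```

```bash
python3 -c "
from h import *
rel([502.5,188,160],np.radians(103.5))"
```

```text
tcp [501.5 186.7 226.5] jaw yaw 99.2 w 85.61173070510657 t 12.7
A [[-0.159, 0.005, -0.987], [0.987, -0.003, -0.159], [-0.004, -1.0, -0.004]]
turn [ 0.2 -4.3 -0.3] shift [ 1.4 66.5 -0.9] F [ 0.   0.2 -0.4]
```

>>> move_arm([
  [[0,-4.3,0],[1,25,-1],0],
  [[0,0,0],[0,30,0],0],
  [[0,0,0],[0,20,0],0],
  [[0,0,0],[0,12,0],0],
])

```text
time_s: 13.1
tcp_pos: [505.1, 188.8, 139.1]
orientation: [-1.106, -1.378, 1.367]
force: [0.3, -0.2, 0.1]
width: 85.4
```

```bash
python3 -c "
from h import *
rel([502.5,188,117],np.radians(103.5))"
```

```text
tcp [505.1 188.8 139.1] jaw yaw 102.7 w 85.37207544302062 t 13.1
A [[-0.22, 0.011, -0.975], [0.976, -0.001, -0.22], [-0.003, -1.0, -0.011]]
turn [ 0.6 -0.8 -0.2] shift [-0.1 22.   2.9] F [ 0.3 -0.2  0.1]
```

>>> move_arm([
  [[0.6,-0.8,0],[0,10,3],0],
  [[0,0,0],[0,8,0],0],
  [[0,0,0],[0,2,0],0],
])

```text
time_s: 13.4
tcp_pos: [501.2, 187.8, 116.7]
orientation: [-1.093, -1.373, 1.382]
force: [0.0, -0.1, 0.3]
width: 85.4
```

```bash
python3 -c "
from h import *
rel([502.5,188,117],np.radians(103.5))"
```

```text
tcp [501.2 187.8 116.7] jaw yaw 103.2 w 85.41082633552865 t 13.4
A [[-0.229, -0.002, -0.973], [0.973, -0.005, -0.229], [-0.005, -1.0, 0.003]]
turn [-0.2 -0.3 -0.3] shift [-0.1 -0.3 -1.3] F [ 0.  -0.1  0.3]
```

Close on the bar at a firm grip.

>>> move_arm([
  [[0,0,0],[0,0,0],1],
  [[0,0,0],[0,0,0],1],
  [[0,0,0],[0,0,0],1],
  [[0,0,0],[0,0,0],1],
  [[0,0,0],[0,0,0],1],
], newtons=60)

```text
time_s: 13.9
tcp_pos: [502.4, 188.7, 118.5]
orientation: [-1.096, -1.376, 1.378]
force: [-2.1, -4.6, 11.4]
width: 12.9
```

```bash
python3 -c "
from h import *
rel([502.5,188,117],np.radians(103.5))"
```

```text
tcp [502.4 188.7 118.5] jaw yaw 103.1 w 12.932401006665357 t 13.9
A [[-0.227, 0.002, -0.974], [0.974, -0.003, -0.227], [-0.004, -1.0, -0.001]]
turn [ 0.1 -0.4 -0.2] shift [-0.6  1.5  0.1] F [-2.1 -4.6 11.4]
```

>>> move_arm([
  [[0,0,0],[0,-1,0],1],
  [[0,0,0],[0,-3,0],1],
  [[0,0,0],[0,-6,0],1],
  [[0,0,0],[0,-8,0],1],
  [[0,0,0],[0,-10,0],1],
], newtons=100)

```text
time_s: 14.4
tcp_pos: [499.4, 186.6, 145.4]
orientation: [-1.092, -1.367, 1.384]
force: [0.4, 0.1, -6.1]
width: 12.1
```

```bash
python3 -c "
from h import *
rel([502.5,188,216],np.radians(103.1))"
```

```text
tcp [499.4 186.6 145.4] jaw yaw 103.1 w 12.1111055267543 t 14.4
A [[-0.227, -0.006, -0.974], [0.974, -0.008, -0.227], [-0.006, -1.0, 0.008]]
turn [-0.4  0.  -0.4] shift [  0.2 -70.6  -2.8] F [ 0.4  0.1 -6.1]
```

The caddy is off the marble with its full weight on the wrist (about 6–7 N). Keep lifting.

>>> move_arm([
  [[-0.4,0,-0.4],[0,-11,-1],1],
  [[0,0,0],[0,-12,0],1],
  [[0,0,0],[0,-12,0],1],
  [[0,0,0],[0,-11,0],1],
  [[0,0,0],[0,-8,0],1],
])

```text
time_s: 14.9
tcp_pos: [500.7, 186.5, 205.7]
orientation: [-1.093, -1.377, 1.373]
force: [0.8, -0.1, -7.0]
width: 12.1
```

>>> move_arm([
  [[0,0,0],[0,-4,0],1],
  [[0,0,0],[0,-1,0],1],
  [[0,0,0],[0,0,0],1],
  [[0,0,0],[0,0,0],1],
  [[0,0,0],[0,0,0],1],
])

```text
time_s: 15.4
tcp_pos: [500.5, 186.3, 211.8]
orientation: [-1.093, -1.378, 1.373]
force: [0.5, 0.8, -7.7]
width: 12.1
```

```bash
python3 -c "
from h import *
rel([502.5,188,216],np.radians(103.1))
print(robot.sense()['dq'].round(4))
d=shot('scene','pics/s7.png');e=shot('top','pics/t7.png')
rel([502.5,188,216],np.radians(103.1))
o=np.hstack([cv2.resize(d['frame'][60:180,210:315,::-1],(420,480),interpolation=cv2.INTER_CUBIC),cv2.resize(e['frame'][180:285,160:240,::-1],(365,480),interpolation=cv2.INTER_CUBIC)])
cv2.imwrite('pics/c7.png',cv2.convertScaleAbs(o,alpha=1.4,beta=10))"
```

```text
tcp [500.5 186.3 211.8] jaw yaw 103.1 w 12.09667722632893 t 15.4
A [[-0.226, 0.002, -0.974], [0.974, 0.002, -0.226], [0.001, -1.0, -0.002]]
turn [ 0.1 -0.   0.1] shift [ 1.2 -4.2 -2.3] F [ 0.5  0.8 -7.7]
[-0.0012  0.0031 -0.0009  0.0057  0.0039 -0.0002 -0.0016]
tcp [500.5 186.3 211.8] jaw yaw 103.1 w 12.20045962405952 t 15.5
A [[-0.226, 0.002, -0.974], [0.974, 0.002, -0.226], [0.001, -1.0, -0.002]]
turn [ 0.1 -0.   0.1] shift [ 1.2 -4.2 -2.4] F [-0.6 -0.1 -6.3]
```

View pics/c7.png

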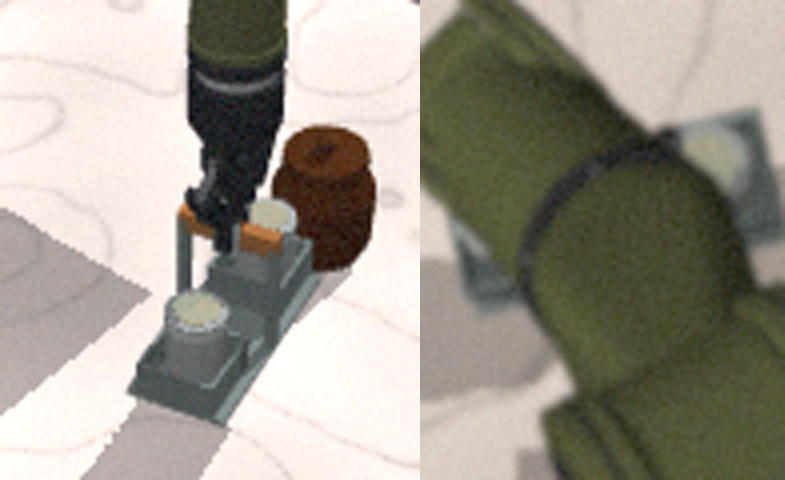

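The caddy hangs by mid-bar, clear of the jar and with both tins in. In the scene, the near tin top is at (259.5,137.8) and the far one at (277.5,113.5). One tilt check against a level prediction, then hand in.

```bash
python3 -c "
from h import *
f='pics/s7.npz'
C=np.array([501.5,188]);y=np.radians(13.2);ey=np.array([-np.sin(y),np.cos(y)])
for s,m,old in((68,(277.5,113.5),[487.5,254]),(-68,(259.5,137.8),[522.5,124])):
    for dz in(-6,0,6): print(s,dz,w2px(f,[*(C+s*ey),85+94+dz]).round(1),m)
s=robot.sense();print(s['tcp_pos'].round(1),s['width'],s['force'].round(1),s['moment'].round(2),s['time_s'])"
```

```text
68 -6 [275.5 114.7] (277.5, 113.5)
68 0 [275.6 113.3] (277.5, 113.5)
68 6 [275.7 111.9] (277.5, 113.5)
-68 -6 [258.2 138.7] (259.5, 137.8)
-68 0 [258.2 137.3] (259.5, 137.8)
-68 6 [258.2 135.9] (259.5, 137.8)
[500.5 186.3 211.8] 12.20045962405952 [-0.6 -0.1 -6.3] [-0.07 -0.05 -0.  ] 15.5
```

Both tops sit within about 2 mm of the level prediction, and the arm is steady. Handing in.

```bash
python3 -c "
from h import *
robot.close_job()"
```

```text
the job is handed in; nothing more can be done
```

I moved the tall tin from the far end of the strip into the empty pocket, let it go on the floor, then gripped the caddy by mid-bar at 100 N and lifted it. The job was handed in while holding it, at about 15.5 s of the 46 s allowed; no verdict was reported.

**Last checks:**
- **Lift:** the caddy is about 94 mm up. The wrist carries 6–8 N, which fits a loaded caddy, and the finger width is 12.2 mm on the 14 mm bar.
- **Level:** both tin tops are within about 2 mm in height of where a level caddy would put them.
- **Steady:** the measured pose did not change between the last two readings.
- **Clear:** the last pictures show the caddy clear of the jar. The flat tins, plate, stopper and squeezer were last seen in earlier pictures and not measured again.

**What went wrong or disagreed:**
- **Rim contact:** on the first try the tin hit the pocket rim with about 53 N, because the arm had drifted about 5 mm. I backed up, re-centred it and inserted it without force; first floor contact was 14 N. The caddy did not visibly shift.
- **Camera mismatch:** the two cameras disagreed by 2–4 mm on positions, so I averaged them. The tin's centring in its pocket was checked only to that accuracy.

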